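# Close the double chocolate moulds

### The arm

A 6-joint arm with a two-finger parallel gripper is mounted at the origin on a cart in front of the work surface, level with it; the furniture and walls round the work are solid. World frame = base frame: x ahead of the robot, y to its left, z up, the work surface at z = 0. Lengths are in m, angles in rad, forces in N, time in s.
With the tool pointing down it reaches from about 0.35 to 0.925 m from the base axis. Payload 6.4 kg.
Tool frame: the origin (TCP) lies midway between the tips of the shut fingers; the grasp point (between the pads) lies 19 mm behind it; z points along the fingers, y is the line along which they close (so a half turn about z gives the same grasp; the last joint's range is limited). The gripper opens to 85 mm and grips with 20 to 120 N. Pads are 22 mm wide; open, the fingers measure 114 mm over their backs; the gripper's body (76 mm by 85 mm) begins 54 mm behind the grasp point. The pads swing forward as they close: fully open they stand 13 mm farther back than shut.
Start: joints at [0.967, 0.245, 1.558, -0, 1.339, -0.174], TCP at [0.271, 0.591, 0.231] pointing down, gripper open.
Joint ranges: [-3.13, 3.13], [-1.02, 2.26], [0.13, 2.54], [-0.95, 4.09], [0.21, 2.88], [-2.74, 2.74]. Speed limits (rad/s): [2.57, 2.57, 3.14, 3.14, 3.14, 3.14].

### API

Orientations are given as a unit quaternion [w, x, y, z].
In Python, from cell import bot, cams, ticket gives the robot as it stands.
- The arm moves only by the tool arm_command, never from a script. Its arguments are lists of equal length, an entry for each row: "xyz": the shift along the world's x, y, z normalised to -1 to 1, where 1 is 0.1 m, a list of three; "delta_rot": the turn, a rotation vector about the world's x, y, z normalised to -1 to 1, where 1 is 30 degrees, a list of three; "grip": the opening, from 0 (shut) to 1 (fully open). In form: {"xyz": [[dx, dy, dz], ...], "delta_rot": [[ax, ay, az], ...], "grip": [grip, ...]}. A call has 1 to 5 rows; each row is the pose to reach, as a shift and turn from the pose commanded when the call began; what a row does not reach only later rows make up. A row lasts 1/10 s, in which the tool goes at most 50 mm and 8.59 degrees, less where a joint would pass 70% of its speed; a pose out of reach is approached as far as the arm can. A call with a number of a shift or a turn outside -1 to 1 is refused whole. A call with a gripper value outside its range is refused whole. The fingers move at their own pace and stop on an object; "newtons" is the grip in N (left out, the last holds). Time passes only in rows, so rows that repeat a pose let the fingers close. It gives the time, the measured TCP pose, the force, the opening and the grip force at its end, in the units of the state.
- bot.read_state(): the state, without advancing time (a new reading comes with each control period).
- cams.grab_frame(name): name is "side" or "top" or "wrist"; returns the picture (400x640x3 uint8, red, green, blue); there is no depth.
- cams.camera_params(name): a dict with "fovy" (degrees; the focal length in pixels is half the picture's height over the tangent of half this angle, whatever the lens; pixels are square), "cx", "cy" (the principal point, pixels), "k1" (the pictures are not rectified: a ray, as slopes to the right and down, at radius r is drawn at 1 + k1 r^2 times it, then the intrinsics apply), "world_to_cam" (4x4, takes a point from world to camera coordinates). Camera axes: x right, y up, looking along -z (the intrinsics and any distortion apply to the point x, -y, -z); pixel columns grow to the right and rows downward; lengths in m; the calibration is good to about 2 mm. A picture is of the moment at which its call begins: read the wrist's pose just before it. camera_params takes no time and is no camera call; for the wrist camera it gives the pose at the moment of the call.
- ticket.hand_in(): hands the job in; it is judged then, once.
The state is a dict: "time_s": time; "joint_positions": joint angles; "joint_vel": joint speeds; "joint_efforts": joint torques, N m; "eef_pos": TCP position; "tcp_rot": TCP orientation; "contact_force": force on the tool from outside, world axes, zero at the start; "moment": the same for the moment, N m; "opening": finger opening in m; "finger_force": force on a finger pad.
Only numpy, scipy, OpenCV 4.12 (cv2) and the standard library are available. Lean on these libraries where they do the work, as an engineer would, in place of code of your own. Each camera call takes 0.05 s, during which the arm holds its last target. There are 200 camera calls.

### The job

The chocolate shells have set in four double moulds: the bottom halves lie open side up on the bench, and in front of them the top halves lie hollow side down. Close every mould: set each top on the bottom with the same figure (large egg, small egg, ball, heart), the same way round, so that it drops over the three locating cones and lies flat on its bottom half. Keep every half the way up it lies, leave the bottoms about where they lie, and do not disturb the scraper and the dredger.

Things in the scene. Friction and masses are not known exactly. Their poses are not given: they have to be found in the camera images.
- top_large_egg: top half mould, hollow side down: grey tray 96 x 56 mm, 24 mm high, upright walls (grip across the 56 mm), brown dome in the shape of a large egg, 62 long and 42 wide, narrow end to +x. Origin: centre of underside; z up, x along the length. Loose, 0.09 kg. Underside has three sockets 16 mm wide at x, y = +39, 0 / -39, +18 / -39, -18 mm (round studs from above)
- top_small_egg: top half mould, hollow side down: grey tray 96 x 56 mm, 24 mm high, upright walls (grip across the 56 mm), brown dome in the shape of a small egg, 40 long and 27 wide, narrow end to +x. Origin: centre of underside; z up, x along the length. Loose, 0.09 kg. Underside has three sockets 16 mm wide at x, y = +39, 0 / -39, +18 / -39, -18 mm (round studs from above)
- top_ball: top half mould, hollow side down: grey tray 96 x 56 mm, 24 mm high, upright walls (grip across the 56 mm), brown dome in the shape of a ball, a circle 41 across. Origin: centre of underside; z up, x along the length. Loose, 0.09 kg. Underside has three sockets 16 mm wide at x, y = +39, 0 / -39, +18 / -39, -18 mm (round studs from above)
- top_heart: top half mould, hollow side down: grey tray 96 x 56 mm, 24 mm high, upright walls (grip across the 56 mm), brown dome in the shape of a heart, about 41 long and 44 wide, point to +x. Origin: centre of underside; z up, x along the length. Loose, 0.09 kg. Underside has three sockets 16 mm wide at x, y = +39, 0 / -39, +18 / -39, -18 mm (round studs from above)
- bottom_large_egg: bottom half mould, open side up: grey block 96 x 56 mm, top face 24 mm high, brown hollow in the shape of a large egg, 62 long and 42 wide, narrow end to +x. Origin: centre of underside; z up, x along the length. Three cones on top (foot 13, tip 4, height 9 mm) at x, y = +39, 0 / -39, +18 / -39, -18 mm. A top fits only x along x; seated, its origin is 24 mm above this. Loose, 0.18 kg
- bottom_small_egg: bottom half mould, open side up: grey block 96 x 56 mm, top face 24 mm high, brown hollow in the shape of a small egg, 40 long and 27 wide, narrow end to +x. Origin: centre of underside; z up, x along the length. Three cones on top (foot 13, tip 4, height 9 mm) at x, y = +39, 0 / -39, +18 / -39, -18 mm. A top fits only x along x; seated, its origin is 24 mm above this. Loose, 0.18 kg
- bottom_ball: bottom half mould, open side up: grey block 96 x 56 mm, top face 24 mm high, brown hollow in the shape of a ball, a circle 41 across. Origin: centre of underside; z up, x along the length. Three cones on top (foot 13, tip 4, height 9 mm) at x, y = +39, 0 / -39, +18 / -39, -18 mm. A top fits only x along x; seated, its origin is 24 mm above this. Loose, 0.18 kg
- bottom_heart: bottom half mould, open side up: grey block 96 x 56 mm, top face 24 mm high, brown hollow in the shape of a heart, about 41 long and 44 wide, point to +x. Origin: centre of underside; z up, x along the length. Three cones on top (foot 13, tip 4, height 9 mm) at x, y = +39, 0 / -39, +18 / -39, -18 mm. A top fits only x along x; seated, its origin is 24 mm above this. Loose, 0.18 kg
- scraper: bystander: wide steel scraper with black grip, 114 x 200 x 22 mm, lying flat at the left of the moulds; origin at the centre of its underside. To be left alone
- spice_jar: bystander: pale steel dredger, 44 mm wide, 91 mm tall, standing behind the moulds; origin at the centre of its underside. To be left alone

How it is judged:
At the end, for the whole second after the job is handed in: Every top lies on the bottom of its own figure: centres within 6 mm, long axes within 0.12 rad, its underside 21 to 26.5 mm above the bottom's underside (down over the cones); tops within 0.06 and bottoms within 0.04 rad of level, bottoms on the bench; all released and at rest (horizontal distance between top_large_egg and bottom_large_egg below 0.006 m and z of top_large_egg in the frame of bottom_large_egg between 0.021 and 0.0265 m and angle between the x axis of top_large_egg and the x axis of bottom_large_egg, either way round below 0.12 rad and angle between each of top_large_egg, top_small_egg, top_ball, top_heart's own z axis and vertical below 0.06 rad and angle between each of bottom_large_egg, bottom_small_egg, bottom_ball, bottom_heart's own z axis and vertical below 0.04 rad and height (world z) of each of bottom_large_egg, bottom_small_egg, bottom_ball, bottom_heart below 0.004 m and linear speed of each of top_large_egg, bottom_large_egg, top_small_egg, bottom_small_egg, top_ball, bottom_ball, top_heart, bottom_heart below 0.02 m/s and horizontal distance between top_small_egg and bottom_small_egg below 0.006 m and z of top_small_egg in the frame of bottom_small_egg between 0.021 and 0.0265 m and angle between the x axis of top_small_egg and the x axis of bottom_small_egg, either way round below 0.12 rad and horizontal distance between top_ball and bottom_ball below 0.006 m and z of top_ball in the frame of bottom_ball between 0.021 and 0.0265 m and angle between the x axis of top_ball and the x axis of bottom_ball, either way round below 0.12 rad and horizontal distance between top_heart and bottom_heart below 0.006 m and z of top_heart in the frame of bottom_heart between 0.021 and 0.0265 m and angle between the x axis of top_heart and the x axis of bottom_heart, either way round below 0.12 rad and contact force between the fingers and anything else below 0.3 N); the robot touches nothing.
It fails at once if the scraper is pushed out of its place (over 20 mm) (distance of scraper from where it was at the start of the episode above 0.02 m).
It fails at once if the dredger is pushed out of its place (over 20 mm) or tipped (distance of spice_jar from where it was at the start of the episode above 0.02 m or angle between spice_jar's own z axis and vertical above 0.3 rad).
It fails at once if a top half is turned over or stood on edge (angle between any of top_large_egg, top_small_egg, top_ball, top_heart's own z axis and vertical above 0.8 rad).
It fails at once if a bottom half is tipped (angle between any of bottom_large_egg, bottom_small_egg, bottom_ball, bottom_heart's own z axis and vertical above 0.5 rad).
It fails at once if a bottom half is dragged far from its place (over 60 mm) (distance of any of bottom_large_egg, bottom_small_egg, bottom_ball, bottom_heart from where it was at the start of the episode above 0.06 m).
It also fails if it takes over 83 s, if anything falls off the work surface, if the arm or the gripper's body presses on something with over 40 N, if the wrist force passes 120 N, or if a joint passes its speed limit or range.

## Working session

There is one attempt and no reset: what is moved stays moved. The work goes in short steps, Python scripts to look and compute and a tool call to move; the robot and the scene stay as the last step left them, time stands still between calls to the robot, and variables do not carry over. Pictures are saved under pics/ and viewed, at most 14 in all, crops included, and the job is handed in when it is done.

Besides the shell and the picture viewer there is one more tool, called after "Call:" as name(argument=value, ...), one argument or row to a line, values as JSON. arm_command: Moves the arm, as the interface text tells. Its arguments: {"type":"object","properties":{"xyz":{"type":"array","items":{"type":"array","items":{"type":"number"}}},"delta_rot":{"type":"array","items":{"type":"array","items":{"type":"number"}}},"grip":{"type":"array","items":{"type":"number"}},"newtons":{"type":"number"}},"required":["xyz","delta_rot","grip"]}

```bash
ls; mkdir -p pics; python3 - <<'E'
from cell import bot,cams
import cv2,numpy as np
print(bot.read_state())
for n in ("top","side"):
    f=cams.grab_frame(n); cv2.imwrite(f"pics/{n}0.png",f[:,:,::-1]); np.save(f"pics/{n}0.npy",f)
    p=cams.camera_params(n); print(n,p)
print(cams.camera_params("wrist"))
E
```

```text
pics
{'time_s': 0.0, 'joint_positions': array([ 9.66882379e-01,  2.45803150e-01,  1.55902742e+00,  2.24840079e-05,
        1.33866795e+00, -1.74092081e-01]), 'joint_vel': array([ 0.00136211,  0.00084144, -0.00057089, -0.00057383,  0.00080839,
       -0.0003565 ]), 'joint_efforts': array([ 7.47469476e-04, -4.29493189e+01, -3.26128292e+01, -5.36688015e-05,
        5.18881541e-03,  2.74347559e-05]), 'eef_pos': array([0.27052626, 0.5904201 , 0.23018009]), 'tcp_rot': array([-3.71534240e-04,  2.13262851e-01,  9.76994395e-01, -8.77584430e-04]), 'contact_force': array([-0.15110932,  0.12370154,  0.80571906]), 'moment': array([0.0295517 , 0.0272073 , 0.02915091]), 'finger_force': 0.0, 'opening': 0.08498218174387265}
top {'fovy': 43.18162122976377, 'cx': 315.4273587698818, 'cy': 202.53172120729405, 'k1': -0.06315494407014188, 'world_to_cam': array([[ 7.16169085e-02, -9.97431944e-01,  7.31181179e-04,
        -1.35281200e-02],
       [ 9.75920512e-01,  7.02237472e-02,  2.06513389e-01,
        -5.73685119e-01],
       [-2.06034398e-01, -1.40762758e-02,  9.78443501e-01,
        -1.18167362e+00],
 
[... 221 characters left out ...]
0.99869938,  0.05095539, -0.00175806, -0.5840156 ],
       [-0.02992683,  0.61376963,  0.78891775, -0.01680073],
       [ 0.04127866, -0.78783906,  0.61449629, -1.13598562],
       [ 0.        ,  0.        ,  0.        ,  1.        ]])}
{'fovy': 68.25024917499775, 'cx': 315.6761853356269, 'cy': 200.422350596244, 'k1': -0.055900919341423765, 'world_to_cam': array([[ 4.15907374e-01,  9.09406577e-01, -8.56924023e-04,
        -6.49571693e-01],
       [-8.78072342e-01,  4.01331419e-01, -2.60618600e-01,
         3.48231192e-02],
       [-2.36664359e-01,  1.09145639e-01,  9.65441459e-01,
        -3.78730853e-01],
       [ 0.00000000e+00,  0.00000000e+00,  0.00000000e+00,
         1.00000000e+00]])}
```

View pics/top0.png

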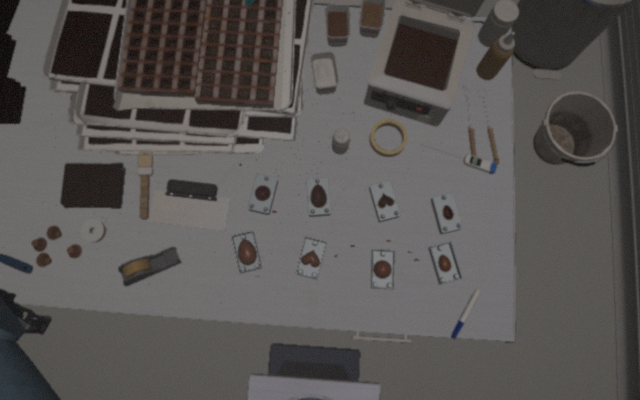

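View pics/side0.png

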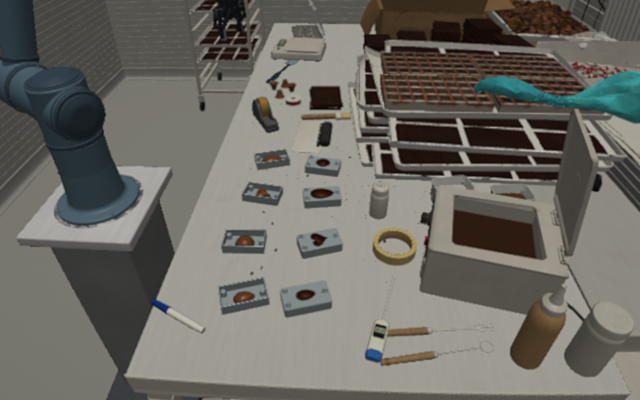

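Top view: bottoms from left to right are ball (263,194), large egg (319,197), heart (384,201) and small egg (446,213). Tops are large egg (247,252), heart (312,258), ball (383,269) and small egg (445,263). The scraper is at (190,205) and the dredger at (342,138). The side view shows the same order.

```bash
cat > h.py <<'E'
import cv2,numpy as np
from cell import bot,cams
def K(p,h=400):
    f=h/2/np.tan(np.radians(p["fovy"])/2)
    return np.array([[f,0,p["cx"]],[0,f,p["cy"]],[0,0,1]]),np.array([p["k1"],0,0,0,0.])
def rays(p,uv):
    k,d=K(p); n=cv2.undistortPoints(np.float64(uv).reshape(-1,1,2),k,d)[:,0]
    T=p["world_to_cam"]; R=T[:3,:3]
    return -R.T@T[:3,3], np.c_[n[:,0],-n[:,1],-np.ones(len(n))]@R
def plane(p,uv,z):
    c,d=rays(p,uv); return c+d*((z-c[2])/d[:,2])[:,None]
def proj(p,X):
    k,d=K(p); T=p["world_to_cam"]; F=np.diag([1,-1,-1.])
    return cv2.projectPoints(np.float64(X).reshape(-1,1,3),cv2.Rodrigues(F@T[:3,:3])[0],F@T[:3,3],k,d)[0][:,0]
def tri(p1,u1,p2,u2):
    A=[];b=[]
    for p,u in((p1,u1),(p2,u2)):
        c,d=rays(p,[u]); d=d[0]/np.linalg.norm(d[0]); M=np.eye(3)-np.outer(d,d); A.append(M); b.append(M@c)
    return np.linalg.lstsq(np.vstack(A),np.hstack(b),rcond=None)[0]
E
python3 - <<'E'
from h import *
t=cams.camera_params("top"); f=np.load("pics/top0.npy")
uv=[(263,194),(319,197),(384,201),(446,213),(247,252),(312,258),(383,269),(445,263),(342,138),(190,205)]
print(plane(t,uv,.024).round(3))
hsv=cv2.cvtColor(f,cv2.COLOR_RGB2HSV)
for u,v in [(383,289),(255,180),(300,215),(345,230)]: print(f[v,u],hsv[v,u])
cv2.imwrite("pics/c.png",cv2.resize(f[165:300,210:480,::-1],None,fx=2.9,fy=2.9,interpolation=2))
E
```

```text
[[ 0.593  0.163  0.024]
 [ 0.596  0.02   0.024]
 [ 0.597 -0.145  0.024]
 [ 0.577 -0.303  0.024]
 [ 0.443  0.189  0.024]
 [ 0.44   0.027  0.024]
 [ 0.426 -0.15   0.024]
 [ 0.451 -0.303  0.024]
 [ 0.757 -0.029  0.024]
 [ 0.552  0.345  0.024]]
[107 104 105] [170   7 107]
[105 107 107] [ 90   5 107]
[113 111 111] [  0   5 113]
[115 113 112] [ 10   7 115]
```

View pics/c.png

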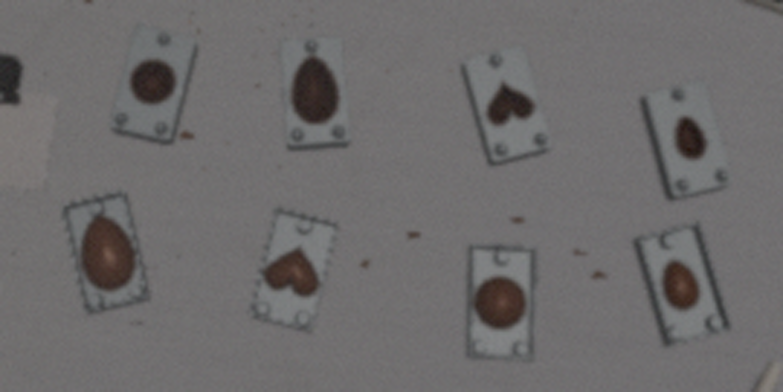

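Every single cone or stud points to world +x, all halves are within about ±15°, and the figures match as listed. Next, move above the work for wrist views.

Call:
arm_command(
  xyz=[
    [0.2, -0.5, 0.1],
    [0.4, -1, 0.2],
  ],
  delta_rot=[
    [0, 0, 0.2],
    [0, 0, 0.4],
  ],
  grip=[1, 1],
)

```text
time_s: 0.3
eef_pos: [0.3069, 0.4986, 0.2483]
tcp_rot: [-0.001, 0.107, 0.994, -0.001]
contact_force: [1.2, 0.6, 0.3]
opening: 0.0857
finger_force: 0.0
```

Call:
arm_command(
  xyz=[
    [0.2, -0.5, 0],
    [0.4, -1, 0],
  ],
  delta_rot=[
    [0, 0, 0.2],
    [0, 0, 0.42],
  ],
  grip=[1, 1],
)

```text
time_s: 0.5
eef_pos: [0.3447, 0.4051, 0.2495]
tcp_rot: [0.0, -0.002, 1.0, -0.0]
contact_force: [0.3, 0.1, 0.4]
opening: 0.0852
finger_force: 0.0
```

Call:
arm_command(
  xyz=[
    [0.2, -0.5, 0],
    [0.4, -1, 0],
  ],
  delta_rot=[
    [0, 0, 0],
    [0, 0, 0],
  ],
  grip=[1, 1],
)

```text
time_s: 0.7
eef_pos: [0.3817, 0.312, 0.2492]
tcp_rot: [-0.0, -0.0, 1.0, -0.0]
contact_force: [0.2, -0.7, 0.1]
opening: 0.0853
finger_force: 0.0
```

Call:
arm_command(
  xyz=[
    [0.2, -0.5, 0],
    [0.4, -1, 0],
  ],
  delta_rot=[
    [0, 0, 0],
    [0, 0, 0],
  ],
  grip=[1, 1],
)

```text
time_s: 0.9
eef_pos: [0.4188, 0.2191, 0.2493]
tcp_rot: [-0.0, 0.0, 1.0, -0.0]
contact_force: [1.6, -0.2, 1.0]
opening: 0.0857
finger_force: 0.0
```

Call:
arm_command(
  xyz=[
    [0.2, -0.5, 0],
    [0.4, -1, 0],
    [0.4, -1, 0],
  ],
  delta_rot=[
    [0, 0, 0],
    [0, 0, 0],
    [0, 0, 0],
  ],
  grip=[1, 1, 1],
)

```text
time_s: 1.2
eef_pos: [0.4599, 0.117, 0.2494]
tcp_rot: [0.0, 0.003, 1.0, -0.001]
contact_force: [0.5, -0.1, -0.1]
opening: 0.0849
finger_force: 0.0
```

```bash
cat >> h.py <<'E'
import pickle
def shot(n):
    p=cams.camera_params("wrist"); s=bot.read_state(); f=cams.grab_frame("wrist")
    cv2.imwrite(f"pics/{n}.png",f[:,:,::-1]); pickle.dump((p,s,f),open(f"pics/{n}.pkl","wb")); return p,s,f
E
python3 - <<'E'
from h import *
print(shot("w1")[1]["eef_pos"])
E
```

```text
[0.45993474 0.11700908 0.24938397]
```

View pics/w1.png

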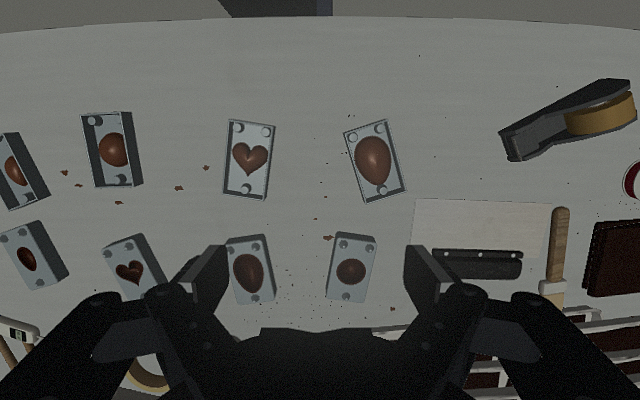

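Call:
arm_command(
  xyz=[
    [0, -0.5, 0],
    [0, -1, 0],
  ],
  delta_rot=[
    [0, 0, 0],
    [0, 0, 0],
  ],
  grip=[1, 1],
)

```text
time_s: 1.45
eef_pos: [0.4582, 0.0218, 0.2492]
tcp_rot: [-0.0, -0.002, 1.0, 0.0]
contact_force: [1.7, -0.3, -0.2]
opening: 0.0854
finger_force: 0.0
```

Call:
arm_command(
  xyz=[
    [0, -0.5, 0],
    [0, -1, 0],
  ],
  delta_rot=[
    [0, 0, 0],
    [0, 0, 0],
  ],
  grip=[1, 1],
)

```text
time_s: 1.65
eef_pos: [0.4584, -0.0792, 0.2494]
tcp_rot: [0.0, -0.001, 1.0, 0.0]
contact_force: [1.0, 0.3, 1.0]
opening: 0.0852
finger_force: 0.0
```

Call:
arm_command(
  xyz=[
    [0, -0.5, 0],
    [0, -1, 0],
    [0, -1, 0],
    [0, -1, 0],
  ],
  delta_rot=[
    [0, 0, 0],
    [0, 0, 0],
    [0, 0, 0],
    [0, 0, 0],
  ],
  grip=[1, 1, 1, 1],
)

```text
time_s: 2.05
eef_pos: [0.4587, -0.1785, 0.249]
tcp_rot: [-0.0, 0.001, 1.0, 0.001]
contact_force: [0.2, 0.4, -1.0]
opening: 0.0854
finger_force: 0.0
```

Wrist view 1: the tops are large egg (374,160), heart (248,160), ball (112,150) and small egg (20,172). The bottoms are ball (351,267), large egg (250,270), heart (130,268, partly hidden by a finger) and small egg (32,255).

```bash
python3 - <<'E'
from h import *
p,s,f=shot("w2"); print(s["eef_pos"])
p1,s1,f1=pickle.load(open("pics/w1.pkl","rb"))
for u,v in [(235,180),(270,285),(352,285),(350,150),(300,220),(300,100),(200,250),(130,270)]: print((u,v),f1[v-1:v+2,u-1:u+2].reshape(-1,3).mean(0).round())
out=[]
for g in (f1,f):
    b=cv2.GaussianBlur(g,(3,3),0).astype(int); m=((b[:,:,2]-b[:,:,0]>6)&(b.max(2)>50)).astype(np.uint8)*255
    out.append(m)
o=np.vstack([np.hstack([f[80:320,:, ::-1]])]); cv2.imwrite("pics/m.png",np.vstack([o,cv2.cvtColor(out[1][80:320],cv2.COLOR_GRAY2BGR)]))
E
```

```text
[ 0.45873404 -0.17849901  0.24904111]
(235, 180) [128. 136. 135.]
(270, 285) [104. 112. 111.]
(352, 285) [91. 94. 91.]
(350, 150) [102. 108. 108.]
(300, 220) [121. 124. 119.]
(300, 100) [123. 126. 121.]
(200, 250) [122. 124. 120.]
(130, 270) [44. 29. 23.]
```

View pics/m.png

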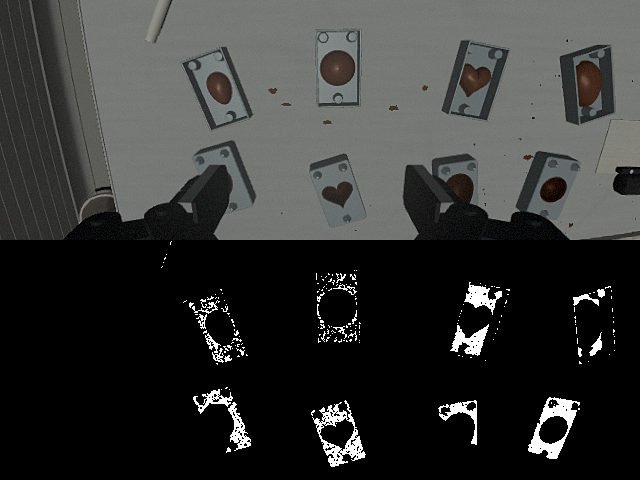

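Wrist view 2: the tops are clear at (218,168), (337,148), (476,160) and (588,163). The fingers hide parts of the bottoms. I'll take one more view from farther forward, where the bottoms are clear.

Call:
arm_command(
  xyz=[
    [0.5, 0.5, 0],
    [1, 0.9, 0],
  ],
  delta_rot=[
    [0, 0, 0],
    [0, 0, 0],
  ],
  grip=[1, 1],
)

```text
time_s: 2.3
eef_pos: [0.5328, -0.1087, 0.2497]
tcp_rot: [0.0, 0.0, 1.0, 0.0]
contact_force: [1.3, -0.5, 0.8]
opening: 0.0853
finger_force: 0.0
```

Call:
arm_command(
  xyz=[
    [0, 0.3, 0],
    [0, 0.5, 0],
    [0, 0.5, 0],
    [0, 0.5, 0],
  ],
  delta_rot=[
    [0, 0, 0],
    [0, 0, 0],
    [0, 0, 0],
    [0, 0, 0],
  ],
  grip=[1, 1, 1, 1],
)

```text
time_s: 2.7
eef_pos: [0.5322, -0.0596, 0.2495]
tcp_rot: [-0.0, -0.001, 1.0, -0.0]
contact_force: [-0.0, -0.1, 0.5]
opening: 0.0852
finger_force: 0.0
```

```bash
cat > m.py <<'E'
from h import *
def hulls(n):
    p,s,f=pickle.load(open(f"pics/{n}.pkl","rb"))
    b=cv2.medianBlur(cv2.GaussianBlur(f,(3,3),0),5).astype(np.float32); b=cv2.GaussianBlur(b,(3,3),0)
    hs=cv2.cvtColor(b.astype(np.uint8),cv2.COLOR_RGB2HSV)
    blue=((b[:,:,2]-b[:,:,0])>1.2)&(b.max(2)>28)
    m=blue.astype(np.uint8); m[:5]=0
    m=cv2.morphologyEx(m,cv2.MORPH_OPEN,np.ones((3,3),np.uint8))
    m=cv2.morphologyEx(m,cv2.MORPH_CLOSE,np.ones((5,5),np.uint8))
    cs=cv2.findContours(m,cv2.RETR_EXTERNAL,cv2.CHAIN_APPROX_NONE)[0]
    return p,m,[cv2.convexHull(c)[:,0].astype(float) for c in cs if cv2.contourArea(cv2.convexHull(c))>900]
def measure(p,h,zt=.024):
    cam,_=rays(p,[(0,0)])
    P=plane(p,h,zt)[:,:2]; Q=plane(p,h,0)[:,:2]
    r=cv2.minAreaRect(P.astype(np.float32)); c=cv2.boxPoints(r)
    e=[c[1]-c[0],c[2]-c[1]]; L=max(e,key=np.linalg.norm); x=L/np.linalg.norm(L); x=x*np.sign(x[0]); y=np.array([-x[1],x[0]])
    o=[];sz=[]
    for a,half in((x,.048),(y,.028)):
        far=np.sign((P.mean(0)-cam[:2])@a)
        fe=max(P@a*far)*far; ne=min(Q@a*far)*far   # far edge on top plane, near edge on bench
        ne2=min(P@a*far)*far
        o.append(fe-far*half); sz+= [abs(fe-ne),abs(fe-ne2)]
    return x*o[0]+y*o[1],np.degrees(np.arctan2(x[1],x[0])),sz
E
python3 - <<'E'
from m import *
print(shot("w3")[1]["eef_pos"])
for n in ("w1","w2","w3"):
    p,m,H=hulls(n); im=m*120
    for h in H:
        if h[:,0].min()<2 or h[:,0].max()>637: continue
        c,a,s=measure(p,h); print(n,h.mean(0).round(),c.round(4),round(a,1),(np.array(s)*1e3).round(1))
        cv2.polylines(im,[h.astype(int)],1,255)
    cv2.imwrite(f"pics/mm{n}.png",im)
f=pickle.load(open("pics/w3.pkl","rb"))[2]
cv2.imwrite("pics/v.png",np.vstack([f[20:270,:,::-1],cv2.cvtColor(cv2.imread("pics/mmw3.png",0)[20:270],cv2.COLOR_GRAY2BGR)]))
E
```

```text
[ 0.53215637 -0.059625    0.24953056]
w1 [502. 338.] [0.726  0.4158] 76.4 [ 88.7 108.7  50.2  64.2]
w1 [125. 340.] [ 0.7242 -0.1931] -77.9 [ 96.8 116.6  48.8  63.2]
w1 [250. 271.] [0.6014 0.0208] 8.1 [ 97.2 105.8  57.3  63.2]
w1 [133. 264.] [ 0.5957 -0.1498] 17.8 [90.1 94.2 56.7 74.2]
w1 [352. 269.] [0.5978 0.1656] -9.2 [ 96.  104.8  56.8  59.9]
w1 [377. 167.] [0.4461 0.1938] 18.2 [97.1 98.6 57.  58.6]
w1 [246. 160.] [0.4427 0.0293] -9.9 [96.8 97.6 55.9 59. ]
w1 [115. 147.] [ 0.4279 -0.1506] 1.4 [98.6 97.1 54.9 69.7]
w2 [499. 338.] [0.7213 0.1131] 77.7 [78.6 98.4 49.4 63.9]
w2 [334. 265.] [ 0.6014 -0.1474] 18.5 [ 95.8 105.6  58.7  59. ]
w2 [457. 251.] [0.5759 0.0206] 9.0 [71.7 83.1 56.2 64.8]
w2 [551. 262.] [0.5999 0.1662] -10.1 [ 99.2 104.8  57.2  78.4]
w2 [226. 256.] [ 0.5814 -0.3077] 16.9 [ 96.7 102.5  57.1  66.2]
w2 [217. 169.] [ 0.4541 -0.3063] 18.9 [100.   97.8  55.7  62.6]
w2 [589. 162.] [0.4462 0.1956] 17.7 [ 96.7 103.8  56.3  75.3]
w2 [476. 162.] [0.4431 0.031 ] -9.7 [100.2  97.8  56.   67.4]
w2 [338. 151.] [ 0.4279 -0.1495] 1.8 [98.4 97.5 57.4 57.3]
w3 [503. 339.] [0.7982 0.2481] 78.0 [ 95.6 115.3  51.4  65.9]
w3 [128. 341.] [ 0.8014 -0.3738] -76.7 [106.7 126.5  50.1  64.2]
w3 [372. 222.] [0.6013 0.024 ] 8.6 [ 97.1 103.   57.2  59.2]
w3 [477. 224.] [0.5973 0.1659] -9.6 [97.1 99.6 56.2 69.4]
w3 [251. 222.] [ 0.6012 -0.1472] 18.4 [96.6 99.7 56.4 62.3]
w3 [131. 204.] [ 0.5811 -0.307 ] 16.6 [98.5 97.8 55.9 70.6]
w3 [121. 112.] [ 0.4532 -0.307 ] 18.2 [97.  99.5 56.2 68.6]
w3 [517. 108.] [0.4459 0.1946] 18.6 [97.3 98.  56.  69.4]
w3 [388.  96.] [0.4418 0.0306] -9.9 [97.6 97.  56.3 59.7]
w3 [235.  82.] [ 0.4267 -0.1505] 1.7 [97.1 96.7 55.2 59. ]
```

View pics/v.png

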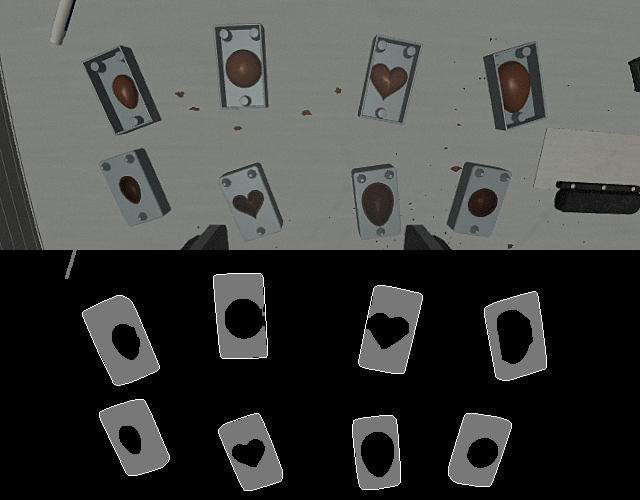

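All three views agree to about 1 mm, with sizes of 97 x 56.5. I'll check the heights by stereo from corners seen on the far side in two views, and move above the heart top.

```bash
python3 - <<'E'
from m import *
D={n:hulls(n) for n in("w1","w2","w3")}
def corner(n,c,a,sx,sy):
    p,m,H=D[n]; h=min(H,key=lambda h:np.linalg.norm(plane(p,[h.mean(0)],.024)[0,:2]-c))
    P=plane(p,h,.024)[:,:2]; a=np.radians(a); x=np.array([np.cos(a),np.sin(a)]); y=np.array([-x[1],x[0]])
    X=max(P@x*sx)*sx; Y=max(P@y*sy)*sy
    return p,proj(p,[[*(x*X+y*Y),.024]])[0]
for nm,c,a,sx,sy,n1,n2 in [("b_ball",(.598,.166),-9.6,1,1,"w1","w3"),("b_heart",(.601,-.147),18.4,1,-1,"w2","w3"),("b_large",(.601,.022),8.4,1,1,"w2","w3"),("b_large",(.601,.022),8.4,1,-1,"w1","w1"),("b_small",(.581,-.307),16.7,1,-1,"w2","w3"),
  ("t_large",(.446,.195),18.2,1,1,"w1","w2"),("t_heart",(.4425,.0305),-9.8,1,1,"w2","w3"),("t_ball",(.428,-.15),1.6,1,-1,"w1","w3"),("t_small",(.4535,-.3065),18.5,1,-1,"w2","w3")]:
    if n1==n2: continue
    p1,u1=corner(n1,np.array(c),a,sx,sy); p2,u2=corner(n2,np.array(c),a,sx,sy)
    print(nm,(tri(p1,u1,p2,u2)*1e3).round(1))
E
```

```text
b_ball [649.  185.1  24.7]
b_heart [ 655.9 -158.8   23.7]
b_large [645.7  69.7  -0.9]
b_small [ 635.8 -320.9   23.1]
t_large [482.4 234.7  26.2]
t_heart [494.7  49.3  25.7]
t_ball [ 476.3 -176.8   25. ]
t_small [ 510.8 -319.9   19.3]
```

Call:
arm_command(
  xyz=[
    [-0.3, 0.3, -0.3],
    [-0.6, 0.6, -0.6],
    [-0.9, 0.9, -0.9],
    [-0.9, 0.9, -0.9],
    [-0.9, 0.9, -0.9],
  ],
  delta_rot=[
    [0, 0, -0.16],
    [0, 0, -0.33],
    [0, 0, -0.33],
    [0, 0, -0.33],
    [0, 0, -0.33],
  ],
  grip=[1, 1, 1, 1, 1],
)

```text
time_s: 3.25
eef_pos: [0.4412, 0.0289, 0.1587]
tcp_rot: [-0.001, 0.086, 0.996, -0.0]
contact_force: [0.4, -0.9, -0.1]
opening: 0.0853
finger_force: 0.0
```

Stereo puts the top faces at about 24 mm (b_large is void because a finger hid it in w2). Descend on the heart top and close.

Call:
arm_command(
  xyz=[
    [0.01, 0.015, -0.4],
    [0.01, 0.015, -0.8],
    [0.01, 0.015, -1],
    [0.01, 0.015, -1],
  ],
  delta_rot=[
    [0, 0, 0],
    [0, 0, 0],
    [0, 0, 0],
    [0, 0, 0],
  ],
  grip=[1, 1, 1, 1],
)

```text
time_s: 3.65
eef_pos: [0.4431, 0.0293, 0.0582]
tcp_rot: [-0.002, 0.087, 0.996, 0.0]
contact_force: [0.6, -0.6, -0.1]
opening: 0.0856
finger_force: 0.0
```

Call:
arm_command(
  xyz=[
    [0, 0, -0.2],
    [0, 0, -0.4],
    [0, 0, -0.56],
    [0, 0, -0.56],
  ],
  delta_rot=[
    [0, 0, 0],
    [0, 0, 0],
    [0, 0, 0],
    [0, 0, 0],
  ],
  grip=[1, 1, 1, 1],
)

```text
time_s: 4.05
eef_pos: [0.4445, 0.0293, 0.0041]
tcp_rot: [0.0, 0.087, 0.996, -0.0]
contact_force: [0.6, -0.3, 0.3]
opening: 0.0856
finger_force: 0.0
```

Call:
arm_command(
  xyz=[
    [0, 0, 0],
    [0, 0, 0],
    [0, 0, 0],
    [0, 0, 0],
    [0, 0, 0],
  ],
  delta_rot=[
    [0, 0, 0],
    [0, 0, 0],
    [0, 0, 0],
    [0, 0, 0],
    [0, 0, 0],
  ],
  grip=[0.5, 0.5, 0.5, 0.5, 0.5],
  newtons=30,
)

```text
time_s: 4.55
eef_pos: [0.4453, 0.0297, 0.0055]
tcp_rot: [0.002, 0.087, 0.996, -0.0]
contact_force: [-0.1, -0.9, 7.1]
opening: 0.0551
finger_force: 32.1
```

The heart top is gripped at 55 mm opening. Lift it and carry it to bottom_heart: dx +0.159, dy −0.176, yaw +28.2°.

Call:
arm_command(
  xyz=[
    [0, 0, 0.2],
    [0, 0, 0.6],
    [0.2, -0.2, 1],
    [0.5, -0.5, 1],
  ],
  delta_rot=[
    [0, 0, 0],
    [0, 0, 0],
    [0, 0, 0.2],
    [0, 0, 0.47],
  ],
  grip=[0.5, 0.5, 0.5, 0.5],
)

```text
time_s: 4.95
eef_pos: [0.4974, -0.0203, 0.1104]
tcp_rot: [0.006, -0.04, 0.999, -0.002]
contact_force: [1.6, -0.1, 0.4]
opening: 0.0552
finger_force: 32.9
```

Call:
arm_command(
  xyz=[
    [0.3, -0.3, 0],
    [0.6, -0.6, 0],
    [0.8, -0.8, 0],
    [0.8, -0.8, 0],
    [0.8, -0.8, 0],
  ],
  delta_rot=[
    [0, 0, 0.2],
    [0, 0, 0.47],
    [0, 0, 0.47],
    [0, 0, 0.47],
    [0, 0, 0.47],
  ],
  grip=[0.5, 0.5, 0.5, 0.5, 0.5],
)

```text
time_s: 5.45
eef_pos: [0.5732, -0.0999, 0.1037]
tcp_rot: [-0.0, -0.158, 0.987, 0.0]
contact_force: [0.1, 0.6, -1.1]
opening: 0.0554
finger_force: 32.8
```

```bash
python3 - <<'E'
from h import *
s=shot("h1")[1]; q=s["tcp_rot"]; print(s["eef_pos"],np.degrees(2*np.arctan2(-q[1],q[2])),s["opening"],s["finger_force"])
E
```

```text
[ 0.57318882 -0.09991914  0.10369503] 18.23301315305576 0.0553550850580817 32.845850586891174
```

View pics/h1.png

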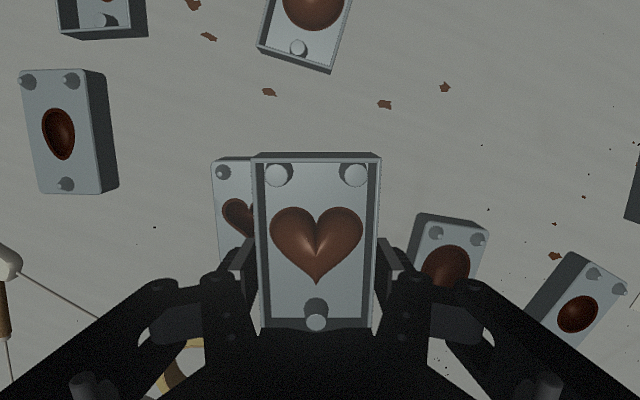

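Wrist view: the heart top is level and centred between the fingers, with its near rim corners at (254,155) and (380,158). I'll check its offset along the tray from that rim while moving over the bottom.

```bash
python3 - <<'E'
from h import *
p,s,f=pickle.load(open("pics/h1.pkl","rb"))
e=plane(p,[(254,155),(380,158)],s["eef_pos"][2]-.0055+.024); a=np.radians(18.23); x=np.array([np.cos(a),np.sin(a)])
print(np.linalg.norm(e[0]-e[1]), (e[:,:2]@x)+.048, s["eef_pos"][:2]@x)
E
```

```text
0.05352039413531055 [0.50958644 0.5108111 ] 0.5131616177813015
```

Call:
arm_command(
  xyz=[
    [0.15, -0.25, 0],
    [0.31, -0.46, 0],
    [0.31, -0.46, 0],
    [0.31, -0.46, 0],
  ],
  delta_rot=[
    [0, 0, 0],
    [0, 0, 0],
    [0, 0, 0],
    [0, 0, 0],
  ],
  grip=[0.5, 0.5, 0.5, 0.5],
)

```text
time_s: 5.9
eef_pos: [0.6036, -0.1449, 0.1034]
tcp_rot: [-0.0, -0.159, 0.987, 0.0]
contact_force: [-1.3, -0.3, -0.4]
opening: 0.055
finger_force: 32.8
```

Call:
arm_command(
  xyz=[
    [0.005, -0.015, -0.3],
    [0.005, -0.015, -0.5],
    [0.005, -0.015, -0.65],
    [0.005, -0.015, -0.72],
    [0.005, -0.015, -0.73],
  ],
  delta_rot=[
    [0, 0, 0],
    [0, 0, 0],
    [0, 0, 0],
    [0, 0, 0],
    [0, 0, 0],
  ],
  grip=[0.5, 0.5, 0.5, 0.5, 0.5],
)

```text
time_s: 6.4
eef_pos: [0.6042, -0.1465, 0.0302]
tcp_rot: [-0.001, -0.159, 0.987, 0.0]
contact_force: [-1.6, -0.6, -0.5]
opening: 0.0552
finger_force: 32.9
```

No contact yet and the top is at seat height, so release, lift and head for the ball top.

Call:
arm_command(
  xyz=[
    [0, 0, 0],
    [0, 0, 0],
    [0, 0, 0],
    [0, 0, 0],
  ],
  delta_rot=[
    [0, 0, 0],
    [0, 0, 0],
    [0, 0, 0],
    [0, 0, 0],
  ],
  grip=[1, 1, 1, 1],
)

```text
time_s: 6.8
eef_pos: [0.6053, -0.1475, 0.0312]
tcp_rot: [0.001, -0.159, 0.987, -0.0]
contact_force: [0.3, 0.5, 0.3]
opening: 0.0854
finger_force: 0.0
```

Call:
arm_command(
  xyz=[
    [0, 0, 0.3],
    [0, 0, 0.7],
    [-0.4, -0.02, 1],
    [-0.8, -0.04, 1],
  ],
  delta_rot=[
    [0, 0, 0],
    [0, 0, 0],
    [0, 0, -0.2],
    [0, 0, -0.3],
  ],
  grip=[1, 1, 1, 1],
)

```text
time_s: 7.2
eef_pos: [0.5276, -0.1531, 0.1362]
tcp_rot: [0.005, -0.08, 0.997, -0.003]
contact_force: [-0.2, -0.2, 0.4]
opening: 0.0854
finger_force: 0.0
```

Call:
arm_command(
  xyz=[
    [-0.4, 0, 0],
    [-0.96, 0, 0],
    [-0.96, 0, 0],
    [-0.96, 0, 0],
  ],
  delta_rot=[
    [0, 0, -0.26],
    [0, 0, -0.26],
    [0, 0, -0.26],
    [0, 0, -0.26],
  ],
  grip=[1, 1, 1, 1],
)

```text
time_s: 7.6
eef_pos: [0.428, -0.1513, 0.1307]
tcp_rot: [0.0, -0.012, 1.0, -0.0]
contact_force: [0.2, 0.1, -0.0]
opening: 0.0857
finger_force: 0.0
```

```bash
cat >> m.py <<'E'
def look(n):
    s=shot(n)[1]; q=s["tcp_rot"]; print(s["eef_pos"],np.degrees(2*np.arctan2(-q[1],q[2])))
    p,m,H=hulls(n)
    for h in H:
        if h.min()<2 or h[:,0].max()>637: continue
        c,a,z=measure(p,h); print(h.mean(0).round(),c.round(4),round(a,1),(np.array(z)*1e3).round(1))
E
python3 -c "
from m import *; look('b1')"
```

```text
[ 0.4280388  -0.15131154  0.13074028] 1.4023043674694462
[489. 355.] [0.6012 0.0554] 0.6 [81.2 99.3 50.7 66.6]
[310. 316.] [ 0.541  -0.1439] -72.7 [54.6 57.9 18.9 34.8]
[601. 320.] [0.5655 0.1676] 52.0 [ 73.4 104.2  47.3  48.9]
[150. 212.] [ 0.4551 -0.3061] 18.0 [98.9 98.  55.8 68.6]
[315. 195.] [ 0.4268 -0.1504] 1.5 [95.3 96.8 59.7 56.9]
[95. 36.] [ 0.2831 -0.3018] -29.6 [45.6 46.2  4.  20.8]
```

View pics/b1.png

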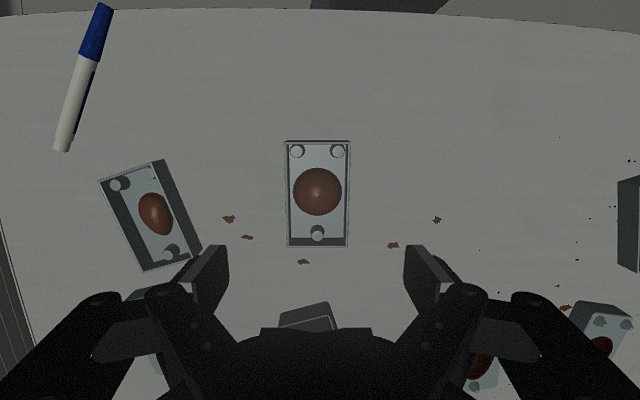

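Wrist view: the ball top is straight below at (317,192), measured (0.427,−0.150), 1.5°. Descend to z≈0.006 and grip.

Call:
arm_command(
  xyz=[
    [-0.01, 0.01, -0.4],
    [-0.01, 0.01, -0.8],
    [-0.01, 0.01, -1],
    [-0.01, 0.01, -1],
  ],
  delta_rot=[
    [0, 0, 0],
    [0, 0, 0],
    [0, 0, 0],
    [0, 0, 0],
  ],
  grip=[1, 1, 1, 1],
)

```text
time_s: 8.05
eef_pos: [0.4272, -0.1494, 0.028]
tcp_rot: [-0.002, -0.013, 1.0, 0.002]
contact_force: [-0.5, 0.8, -0.9]
opening: 0.0852
finger_force: 0.0
```

Call:
arm_command(
  xyz=[
    [0, 0, -0.12],
    [0, 0, -0.24],
    [0, 0, -0.24],
    [0, 0, -0.24],
    [0, 0, -0.24],
  ],
  delta_rot=[
    [0, 0, 0],
    [0, 0, 0],
    [0, 0, 0],
    [0, 0, 0],
    [0, 0, 0],
  ],
  grip=[1, 1, 1, 0.5, 0.5],
)

```text
time_s: 8.55
eef_pos: [0.4284, -0.1507, 0.0072]
tcp_rot: [0.001, -0.013, 1.0, -0.0]
contact_force: [0.2, -0.2, 0.0]
opening: 0.0588
finger_force: 0.0
```

Call:
arm_command(
  xyz=[
    [0, 0, 0],
    [0, 0, 0],
    [0, 0, 0],
  ],
  delta_rot=[
    [0, 0, 0],
    [0, 0, 0],
    [0, 0, 0],
  ],
  grip=[0.5, 0.5, 0.5],
)

```text
time_s: 8.85
eef_pos: [0.4285, -0.1508, 0.0074]
tcp_rot: [0.001, -0.013, 1.0, -0.0]
contact_force: [-0.4, -0.7, 6.2]
opening: 0.0552
finger_force: 32.9
```

Call:
arm_command(
  xyz=[
    [0, 0, 0.2],
    [0, 0, 0.6],
    [0.1, 0.2, 1],
    [0.3, 0.6, 1],
    [0.5, 1, 1],
  ],
  delta_rot=[
    [0, 0, 0],
    [0, 0, 0],
    [0, 0, -0.1],
    [0, 0, -0.2],
    [0, 0, -0.37],
  ],
  grip=[0.5, 0.5, 0.5, 0.5, 0.5],
)

```text
time_s: 9.35
eef_pos: [0.4791, -0.0498, 0.1083]
tcp_rot: [0.002, 0.086, 0.996, -0.0]
contact_force: [0.3, 0.8, -1.0]
opening: 0.055
finger_force: 32.6
```

Call:
arm_command(
  xyz=[
    [0.25, 0.4, 0],
    [0.5, 0.8, 0],
    [0.6, 1, 0],
    [0.6, 1, 0],
  ],
  delta_rot=[
    [0, 0, 0],
    [0, 0, 0],
    [0, 0, 0],
    [0, 0, 0],
  ],
  grip=[0.5, 0.5, 0.5, 0.5],
)

```text
time_s: 9.75
eef_pos: [0.5382, 0.0521, 0.1061]
tcp_rot: [-0.0, 0.082, 0.997, 0.0]
contact_force: [0.0, -1.1, -1.2]
opening: 0.0551
finger_force: 32.6
```

Call:
arm_command(
  xyz=[
    [0.25, 0.4, 0],
    [0.6, 0.8, 0],
    [0.6, 1, 0],
    [0.6, 1, 0],
    [0.6, 1, 0],
  ],
  delta_rot=[
    [0, 0, 0],
    [0, 0, 0],
    [0, 0, 0],
    [0, 0, 0],
    [0, 0, 0],
  ],
  grip=[0.5, 0.5, 0.5, 0.5, 0.5],
)

```text
time_s: 10.25
eef_pos: [0.5969, 0.1488, 0.1057]
tcp_rot: [-0.001, 0.084, 0.996, -0.0]
contact_force: [-0.2, -0.0, -2.0]
opening: 0.0551
finger_force: 32.7
```

```bash
python3 -c "
from m import *; look('b2')"
```

```text
[0.59689062 0.14881498 0.10574134] -9.623190446435704
[175. 322.] [0.6768 0.0217] -88.0 [43.9 58.  23.3 37.2]
[454. 324.] [0.7134 0.2426] 66.9 [43.9 58.4 24.  37.2]
[170. 222.] [0.6063 0.0228] 8.0 [104.2 104.   63.3  73.9]
[316. 239.] [0.6723 0.1592] -9.5 [171.8 173.2 106.8 101.4]
[367.  39.] [0.4772 0.1826] -71.9 [56.1 59.  48.8 51.2]
```

View pics/b2.png

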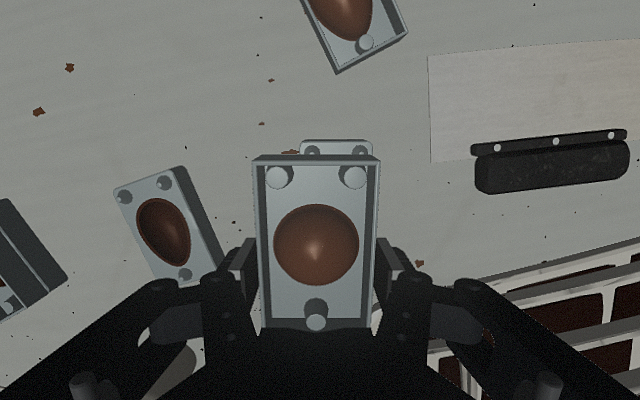

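Wrist view: the ball top is held straight with its near rim at row 157. The bottom peeks out behind it at (337,150), as expected before the last 17 mm of y. Shift and lower.

Call:
arm_command(
  xyz=[
    [0.025, 0.16, 0],
    [0.025, 0.165, -0.2],
    [0.025, 0.165, -0.35],
  ],
  delta_rot=[
    [0, 0, 0],
    [0, 0, 0],
    [0, 0, 0],
  ],
  grip=[0.5, 0.5, 0.5],
)

```text
time_s: 10.6
eef_pos: [0.6001, 0.166, 0.0711]
tcp_rot: [0.0, 0.084, 0.996, 0.0]
contact_force: [-0.7, 0.5, -1.0]
opening: 0.0551
finger_force: 32.7
```

Call:
arm_command(
  xyz=[
    [0, 0, -0.15],
    [0, 0, -0.3],
    [0, 0, -0.38],
    [0, 0, -0.38],
  ],
  delta_rot=[
    [0, 0, 0],
    [0, 0, 0],
    [0, 0, 0],
    [0, 0, 0],
  ],
  grip=[0.5, 0.5, 0.5, 0.5],
)

```text
time_s: 11.0
eef_pos: [0.5997, 0.166, 0.0325]
tcp_rot: [-0.001, 0.084, 0.996, -0.0]
contact_force: [-0.8, 0.0, -1.2]
opening: 0.0554
finger_force: 32.7
```

Call:
arm_command(
  xyz=[
    [0, 0, 0],
    [0, 0, 0],
    [0, 0, 0],
    [0, 0, 0],
  ],
  delta_rot=[
    [0, 0, 0],
    [0, 0, 0],
    [0, 0, 0],
    [0, 0, 0],
  ],
  grip=[1, 1, 1, 1],
)

```text
time_s: 11.4
eef_pos: [0.6006, 0.1662, 0.0339]
tcp_rot: [0.0, 0.084, 0.996, 0.0]
contact_force: [0.6, 0.4, -0.1]
opening: 0.0849
finger_force: 0.0
```

Call:
arm_command(
  xyz=[
    [0, 0, 0.3],
    [0, 0, 0.7],
    [-0.4, 0.1, 1],
    [-0.8, 0.15, 1],
  ],
  delta_rot=[
    [0, 0, 0],
    [0, 0, 0],
    [0, 0, 0.25],
    [0, 0, 0.5],
  ],
  grip=[1, 1, 1, 1],
)

```text
time_s: 11.8
eef_pos: [0.5235, 0.1818, 0.1392]
tcp_rot: [0.005, -0.049, 0.999, 0.001]
contact_force: [-0.1, 0.2, 1.2]
opening: 0.0851
finger_force: 0.0
```

Call:
arm_command(
  xyz=[
    [-0.4, 0.14, 0],
    [-0.74, 0.14, 0],
    [-0.74, 0.14, 0],
    [-0.74, 0.14, 0],
  ],
  delta_rot=[
    [0, 0, 0.25],
    [0, 0, 0.43],
    [0, 0, 0.43],
    [0, 0, 0.43],
  ],
  grip=[1, 1, 1, 1],
)

```text
time_s: 12.2
eef_pos: [0.4462, 0.1954, 0.134]
tcp_rot: [0.001, -0.159, 0.987, -0.0]
contact_force: [0.3, -0.3, -0.1]
opening: 0.0854
finger_force: 0.0
```

```bash
python3 -c "
from m import *; look('l1')"
```

```text
[0.44623476 0.19536175 0.13398061] 18.27427857551328
[500. 339.] [0.5277 0.4234] -85.4 [50.6 70.8 29.3 43.4]
[252. 295.] [0.5665 0.1818] -85.5 [71.3 69.9 48.4 62.5]
[114. 263.] [0.5765 0.0181] 9.6 [72.4 84.4 55.8 69.6]
[311. 188.] [0.4464 0.1927] 18.2 [96.4 97.9 59.6 57.1]
```

Call:
arm_command(
  xyz=[
    [0, -0.01, -0.4],
    [0, -0.01, -0.8],
    [0, -0.01, -1],
    [0, -0.01, -1],
  ],
  delta_rot=[
    [0, 0, 0],
    [0, 0, 0],
    [0, 0, 0],
    [0, 0, 0],
  ],
  grip=[1, 1, 1, 1],
)

```text
time_s: 12.65
eef_pos: [0.445, 0.1934, 0.0306]
tcp_rot: [-0.003, -0.158, 0.987, -0.0]
contact_force: [-0.3, -0.1, -0.4]
opening: 0.085
finger_force: 0.0
```

Call:
arm_command(
  xyz=[
    [0, 0, -0.13],
    [0, 0, -0.26],
    [0, 0, -0.26],
    [0, 0, -0.26],
    [0, 0, -0.26],
  ],
  delta_rot=[
    [0, 0, 0],
    [0, 0, 0],
    [0, 0, 0],
    [0, 0, 0],
    [0, 0, 0],
  ],
  grip=[1, 1, 1, 0.5, 0.5],
)

```text
time_s: 13.15
eef_pos: [0.447, 0.1943, 0.0082]
tcp_rot: [0.001, -0.159, 0.987, 0.0]
contact_force: [0.7, 0.0, 0.1]
opening: 0.059
finger_force: 0.0
```

Call:
arm_command(
  xyz=[
    [0, 0, 0],
    [0, 0, 0],
    [0, 0, 0],
  ],
  delta_rot=[
    [0, 0, 0],
    [0, 0, 0],
    [0, 0, 0],
  ],
  grip=[0.5, 0.5, 0.5],
)

```text
time_s: 13.45
eef_pos: [0.4472, 0.1944, 0.0085]
tcp_rot: [0.001, -0.159, 0.987, 0.0]
contact_force: [-1.2, 0.3, 5.7]
opening: 0.055
finger_force: 32.9
```

Call:
arm_command(
  xyz=[
    [0, 0, 0.2],
    [0, 0, 0.6],
    [0.2, -0.2, 1],
    [0.5, -0.6, 1],
    [0.8, -0.9, 1],
  ],
  delta_rot=[
    [0, 0, 0],
    [0, 0, 0],
    [0, 0, -0.1],
    [0, 0, -0.2],
    [0, 0, -0.32],
  ],
  grip=[0.5, 0.5, 0.5, 0.5, 0.5],
)

```text
time_s: 13.95
eef_pos: [0.5278, 0.103, 0.1092]
tcp_rot: [0.002, -0.075, 0.997, -0.0]
contact_force: [0.5, 0.6, -1.5]
opening: 0.0549
finger_force: 32.4
```

Call:
arm_command(
  xyz=[
    [0.35, -0.35, 0],
    [0.72, -0.72, 0],
    [0.72, -0.76, 0],
    [0.72, -0.76, 0],
    [0.72, -0.76, 0],
  ],
  delta_rot=[
    [0, 0, 0],
    [0, 0, 0],
    [0, 0, 0],
    [0, 0, 0],
    [0, 0, 0],
  ],
  grip=[0.5, 0.5, 0.5, 0.5, 0.5],
)

```text
time_s: 14.45
eef_pos: [0.597, 0.0289, 0.1067]
tcp_rot: [-0.001, -0.076, 0.997, 0.0]
contact_force: [-1.0, -0.3, -1.1]
opening: 0.0553
finger_force: 32.4
```

```bash
python3 -c "
from m import *; look('l2')"
```

```text
[0.59701604 0.02894153 0.10667378] 8.695178580630644
[457. 324.] [0.6793 0.1563] 86.0 [45.  59.4 23.9 37.4]
[175. 322.] [ 0.714  -0.0668] -67.8 [44.9 59.3 25.8 39.1]
[475. 216.] [0.6116 0.1879] -8.8 [108.8 108.   80.5  92.7]
[306. 222.] [0.6729 0.0181] 8.7 [167.5 169.4 107.1 101.6]
[ 83. 178.] [ 0.6168 -0.1702] 18.5 [112.6 108.3  82.5  97. ]
```

View pics/l2.png

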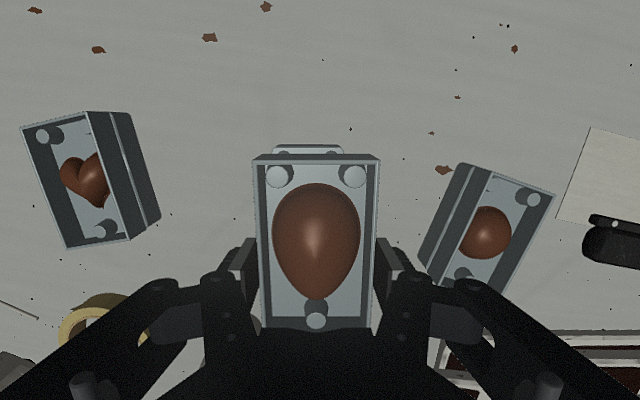

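Wrist view: the heart (90,180) and ball (485,230) moulds are closed, with a thin even seam. The large egg is held straight at (316,240). Shift by +5.5 and −6 mm, then lower.

Call:
arm_command(
  xyz=[
    [0.055, -0.06, 0],
    [0.055, -0.06, -0.2],
    [0.055, -0.06, -0.35],
  ],
  delta_rot=[
    [0, 0, 0],
    [0, 0, 0],
    [0, 0, 0],
  ],
  grip=[0.5, 0.5, 0.5],
)

```text
time_s: 14.8
eef_pos: [0.6037, 0.0227, 0.0721]
tcp_rot: [0.0, -0.076, 0.997, -0.0]
contact_force: [-1.1, -0.3, -1.4]
opening: 0.0551
finger_force: 32.5
```

Call:
arm_command(
  xyz=[
    [0, 0, -0.15],
    [0, 0, -0.3],
    [0, 0, -0.38],
    [0, 0, -0.38],
  ],
  delta_rot=[
    [0, 0, 0],
    [0, 0, 0],
    [0, 0, 0],
    [0, 0, 0],
  ],
  grip=[0.5, 0.5, 0.5, 0.5],
)

```text
time_s: 15.2
eef_pos: [0.603, 0.0224, 0.0336]
tcp_rot: [-0.001, -0.076, 0.997, 0.0]
contact_force: [-1.5, 0.5, 0.7]
opening: 0.0552
finger_force: 32.7
```

Call:
arm_command(
  xyz=[
    [0, 0, 0],
    [0, 0, 0],
    [0, 0, 0],
    [0, 0, 0],
  ],
  delta_rot=[
    [0, 0, 0],
    [0, 0, 0],
    [0, 0, 0],
    [0, 0, 0],
  ],
  grip=[1, 1, 1, 1],
)

```text
time_s: 15.6
eef_pos: [0.6041, 0.0222, 0.0348]
tcp_rot: [0.0, -0.076, 0.997, -0.0]
contact_force: [-0.5, -0.3, -0.7]
opening: 0.0853
finger_force: 0.0
```

Call:
arm_command(
  xyz=[
    [0, 0, 0.3],
    [0, 0, 0.7],
    [-0.2, -0.4, 1],
    [-0.4, -0.8, 1],
  ],
  delta_rot=[
    [0, 0, 0],
    [0, 0, 0],
    [0, 0, 0.15],
    [0, 0, 0.33],
  ],
  grip=[1, 1, 1, 1],
)

```text
time_s: 16.0
eef_pos: [0.5669, -0.0586, 0.1399]
tcp_rot: [0.005, -0.165, 0.986, -0.002]
contact_force: [0.5, -1.2, -0.7]
opening: 0.0852
finger_force: 0.0
```

Call:
arm_command(
  xyz=[
    [-0.2, -0.4, 0],
    [-0.4, -0.8, 0],
    [-0.6, -1, 0],
    [-0.6, -1, 0],
  ],
  delta_rot=[
    [0, 0, 0],
    [0, 0, 0],
    [0, 0, 0],
    [0, 0, 0],
  ],
  grip=[1, 1, 1, 1],
)

```text
time_s: 16.4
eef_pos: [0.5022, -0.16, 0.1346]
tcp_rot: [-0.0, -0.159, 0.987, -0.0]
contact_force: [0.2, 0.9, -1.3]
opening: 0.0852
finger_force: 0.0
```

Call:
arm_command(
  xyz=[
    [-0.2, -0.4, 0],
    [-0.4, -0.8, 0],
    [-0.5, -1, 0],
    [-0.5, -1, 0],
    [-0.5, -1, 0],
  ],
  delta_rot=[
    [0, 0, 0],
    [0, 0, 0],
    [0, 0, 0],
    [0, 0, 0],
    [0, 0, 0],
  ],
  grip=[1, 1, 1, 1, 1],
)

```text
time_s: 16.9
eef_pos: [0.4542, -0.2574, 0.1346]
tcp_rot: [0.0, -0.161, 0.987, 0.0]
contact_force: [0.3, 0.5, 0.5]
opening: 0.0855
finger_force: 0.0
```

```bash
python3 -c "
from m import *; look('s1')"
```

```text
[ 0.45421119 -0.25742174  0.13460011] 18.55557273079421
[490. 374.] [ 0.5771 -0.0117] 10.0 [46.3 66.1 25.1 45.3]
[374. 320.] [ 0.548  -0.1724] 87.3 [59.9 68.6 28.7 41.6]
[239. 307.] [ 0.5784 -0.2949] 15.4 [ 97.2 108.1  43.6  47.9]
[262. 186.] [ 0.4543 -0.3058] 18.5 [97.3 97.4 57.2 58.6]
```

Call:
arm_command(
  xyz=[
    [0, -0.25, 0],
    [0, -0.49, 0],
    [0, -0.49, -0.4],
    [0, -0.49, -0.8],
    [0, -0.49, -0.8],
  ],
  delta_rot=[
    [0, 0, 0],
    [0, 0, 0],
    [0, 0, 0],
    [0, 0, 0],
    [0, 0, 0],
  ],
  grip=[1, 1, 1, 1, 1],
)

```text
time_s: 17.45
eef_pos: [0.4511, -0.3022, 0.049]
tcp_rot: [-0.003, -0.162, 0.987, 0.005]
contact_force: [-0.3, 0.7, -0.4]
opening: 0.0855
finger_force: 0.0
```

Call:
arm_command(
  xyz=[
    [0, 0, -0.2],
    [0, 0, -0.4],
    [0, 0, -0.46],
    [0, 0, -0.46],
    [0, 0, -0.46],
  ],
  delta_rot=[
    [0, 0, 0],
    [0, 0, 0],
    [0, 0, 0],
    [0, 0, 0],
    [0, 0, 0],
  ],
  grip=[1, 1, 1, 1, 0.5],
)

```text
time_s: 17.95
eef_pos: [0.4549, -0.3072, 0.0102]
tcp_rot: [0.001, -0.162, 0.987, -0.001]
contact_force: [-1.0, 0.7, -0.1]
opening: 0.0732
finger_force: 0.0
```

Call:
arm_command(
  xyz=[
    [0, 0, 0],
    [0, 0, 0],
    [0, 0, 0],
    [0, 0, 0],
  ],
  delta_rot=[
    [0, 0, 0],
    [0, 0, 0],
    [0, 0, 0],
    [0, 0, 0],
  ],
  grip=[0.5, 0.5, 0.5, 0.5],
)

```text
time_s: 18.35
eef_pos: [0.4548, -0.3075, 0.0102]
tcp_rot: [0.001, -0.161, 0.987, -0.001]
contact_force: [-0.6, 2.2, 6.1]
opening: 0.0548
finger_force: 32.5
```

Call:
arm_command(
  xyz=[
    [0, 0, 0.2],
    [0, 0, 0.6],
    [0.2, 0, 1],
    [0.6, 0, 1],
    [0.9, 0, 1],
  ],
  delta_rot=[
    [0, 0, 0],
    [0, 0, 0],
    [0, 0, 0],
    [0, 0, -0.06],
    [0, 0, -0.06],
  ],
  grip=[0.5, 0.5, 0.5, 0.5, 0.5],
)

```text
time_s: 18.85
eef_pos: [0.5462, -0.3078, 0.1114]
tcp_rot: [0.002, -0.145, 0.989, -0.002]
contact_force: [-0.1, 0.2, 0.1]
opening: 0.0552
finger_force: 32.6
```

Call:
arm_command(
  xyz=[
    [0.35, 0, 0],
    [0.35, 0, 0],
    [0.35, 0, 0],
    [0.35, 0, 0],
  ],
  delta_rot=[
    [0, 0, 0],
    [0, 0, 0],
    [0, 0, 0],
    [0, 0, 0],
  ],
  grip=[0.5, 0.5, 0.5, 0.5],
)

```text
time_s: 19.25
eef_pos: [0.5778, -0.3066, 0.1081]
tcp_rot: [-0.001, -0.146, 0.989, 0.0]
contact_force: [-0.1, 0.2, -1.4]
opening: 0.0549
finger_force: 32.6
```

Call:
arm_command(
  xyz=[
    [0.05, -0.005, 0],
    [0.05, -0.005, -0.2],
    [0.05, -0.005, -0.35],
    [0.05, -0.005, -0.35],
  ],
  delta_rot=[
    [0, 0, 0],
    [0, 0, 0],
    [0, 0, 0],
    [0, 0, 0],
  ],
  grip=[0.5, 0.5, 0.5, 0.5],
)

```text
time_s: 19.65
eef_pos: [0.5816, -0.306, 0.0703]
tcp_rot: [-0.002, -0.146, 0.989, 0.002]
contact_force: [-0.4, -0.2, -1.6]
opening: 0.0551
finger_force: 32.5
```

Call:
arm_command(
  xyz=[
    [0, 0, -0.15],
    [0, 0, -0.3],
    [0, 0, -0.38],
    [0, 0, -0.38],
  ],
  delta_rot=[
    [0, 0, 0],
    [0, 0, 0],
    [0, 0, 0],
    [0, 0, 0],
  ],
  grip=[0.5, 0.5, 0.5, 0.5],
)

```text
time_s: 20.05
eef_pos: [0.5833, -0.3073, 0.0349]
tcp_rot: [-0.001, -0.146, 0.989, 0.0]
contact_force: [-1.8, -0.4, 1.2]
opening: 0.055
finger_force: 32.9
```

Release, retreat up, and look over everything from (≈0.53,−0.06,0.25).

Call:
arm_command(
  xyz=[
    [0, 0, 0],
    [0, 0, 0],
    [0, 0, 0],
    [0, 0, 0],
  ],
  delta_rot=[
    [0, 0, 0],
    [0, 0, 0],
    [0, 0, 0],
    [0, 0, 0],
  ],
  grip=[1, 1, 1, 1],
)

```text
time_s: 20.45
eef_pos: [0.5839, -0.3073, 0.0356]
tcp_rot: [0.0, -0.146, 0.989, -0.0]
contact_force: [0.3, -0.0, 0.2]
opening: 0.0854
finger_force: 0.0
```

Call:
arm_command(
  xyz=[
    [0, 0, 0.3],
    [0, 0, 0.7],
    [-0.1, 0.3, 1],
    [-0.2, 0.7, 1],
  ],
  delta_rot=[
    [0, 0, 0],
    [0, 0, 0],
    [0, 0, -0.2],
    [0, 0, -0.35],
  ],
  grip=[1, 1, 1, 1],
)

```text
time_s: 20.85
eef_pos: [0.5668, -0.2399, 0.1418]
tcp_rot: [0.005, -0.052, 0.999, -0.003]
contact_force: [0.4, 0.7, 0.4]
opening: 0.0854
finger_force: 0.0
```

Call:
arm_command(
  xyz=[
    [0, 0.4, 0.2],
    [0, 0.8, 0.5],
    [0, 1, 0.9],
    [0, 1, 1],
  ],
  delta_rot=[
    [0, 0, -0.2],
    [0, 0, -0.2],
    [0, 0, -0.2],
    [0, 0, -0.2],
  ],
  grip=[1, 1, 1, 1],
)

```text
time_s: 21.25
eef_pos: [0.5659, -0.1356, 0.241]
tcp_rot: [0.004, -0.004, 1.0, -0.002]
contact_force: [1.0, -0.2, 0.9]
opening: 0.0854
finger_force: 0.0
```

Call:
arm_command(
  xyz=[
    [0, 0.4, 0.2],
    [0, 0.8, 0.3],
    [0, 0.8, 0.3],
    [0, 0.8, 0.3],
  ],
  delta_rot=[
    [0, 0, 0],
    [0, 0, 0],
    [0, 0, 0],
    [0, 0, 0],
  ],
  grip=[1, 1, 1, 1],
)

```text
time_s: 21.65
eef_pos: [0.5638, -0.0573, 0.2653]
tcp_rot: [-0.0, -0.003, 1.0, -0.0]
contact_force: [0.2, -0.4, -0.1]
opening: 0.0855
finger_force: 0.0
```

```bash
python3 - <<'E'
from m import *
shot('e1'); p,m,H=hulls('e1'); print(bot.read_state()["eef_pos"])
for h in H:
    if h.min()<2 or h[:,0].max()>637 or h[:,1].mean()>300: continue
    c,a,z=measure(p,h,.048); print(h.mean(0).round(),c.round(4),round(a,1),(np.array(z)*1e3).round(1))
E
```

```text
[ 0.56358703 -0.05787726  0.26476037]
[479. 202.] [0.5987 0.1676] -9.2 [97.6 99.2 57.7 82.2]
[371. 198.] [0.6007 0.0226] 9.0 [ 96.1 103.8  55.   59.2]
[243. 196.] [ 0.6019 -0.1482] 18.4 [96.5 99.  57.3 67.8]
[125. 183.] [ 0.5822 -0.3087] 16.6 [102.5  97.1  57.5  85.1]
```

View pics/e1.png

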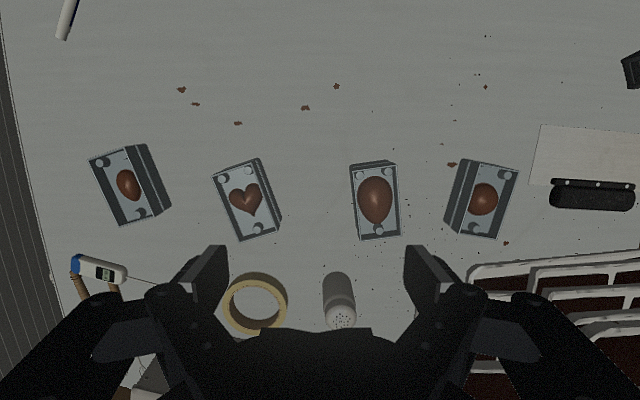

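All four stacks measure within 2 mm of their bottoms' places and fit a 48 mm stack height. One last side crop to check that they lie flat.

```bash
python3 - <<'E'
from h import *
f=cams.grab_frame("side"); cv2.imwrite("pics/sf.png",cv2.resize(f[120:330,230:400,::-1],None,fx=2.8,fy=2.8,interpolation=2))
E
```

```text
(no output)
```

View pics/sf.png

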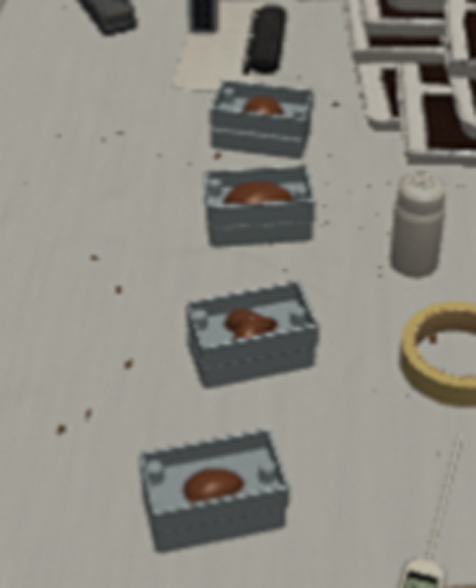

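The side crop shows all four moulds closed flat with no gap, and the scraper and dredger untouched.

```bash
python3 -c "
from cell import ticket; print(ticket.hand_in())"
```

```text
the job is handed in; nothing more can be done
None
```

All four tops were set on their matching bottoms, seated flat and released, and the job was handed in at about 22 s; the scraper and dredger were not touched, and the hand-in returned no verdict.

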